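Gather the nuts in the mouth corner of a parts tote

TASK

Shut the little sliding gate in the mouth of the black parts tote by pressing it fully down while the tote stands on the bench. Then lift the tote by its handle bar clear of the bench (about a hand's breadth under its lowest corner) and tilt it so that all three hex nuts slide together into the corner beside the gate; some 30 degrees, first towards the one wall of that corner and then towards the other, frees nuts that hang at a wall. Finish holding it up, still, tilted by about 30 degrees with that corner plainly the lowest and the gate shut, and leave the other things on the bench where they are.

Things in the scene. Friction and masses are not known exactly. Their poses are not given: they have to be found in the camera images.
- tote: black open tote, 180 (x) x 130 (y) x 50 mm high, walls and floor 4 mm, 0.25 to 0.4 kg. Origin: centre of underside; z up. A handle bar runs along its x over y = 0, on a 22 mm wide post at either end (x = -92 and +92 mm). Its -x end, turned roughly to the robot, has a 40 mm wide mouth (y = 17 to 57 mm) beside the +y corner, cut to the floor, open at the top, closed by the gate.
- handle_mid (a point): middle of the handle bar, 98 mm above the tote's underside. The bar is 12 mm thick across (tote y), 16 mm high and free over 160 mm of its length (tote x); its top lies 106 mm above the underside. To grip it from above, close the fingers along tote y.
- gate_top (a point): centre of the top face of the gate's press tab (16 mm along tote x by 40 mm along tote y, aluminium), on the outside of the tote's -x end; 58 mm above the tote's underside with the gate shut, higher by the joint value when it is raised. Press it straight down.
- gate (a joint): height of the gate above shut, in m: 0 shut, at most 0.026; it starts raised by 0.017 to 0.025. It stays where it is left; pushing it takes about 2 to 3 N, and at 0 it meets a hard stop.
- mouth_corner (a point): inner corner of the tote's floor beside the gate (tote x = -86, y = +61, z = +4 mm): the corner in which the nuts are to gather
- nut_0: loose plated steel hex nut lying flat on the tote's floor, 24 mm across flats, 13 mm high, 35 g, origin at the centre of its underside. Friction about 0.3 (0.24 to 0.36) on everything: it starts to slide at 14 to 20 degrees; along a wall that it also leans on it needs more, so lean it little on that wall.
- nut_1: a second nut like nut_0
- nut_2: a third nut like nut_0
- paste_jar: bystander: small white jar, 41 mm across, 22 mm high, standing beside the tote's -y side; origin under its centre
- flux_jar: bystander: small white jar, 35 mm across, 30 mm high, beside the tote's -y side; origin under its centre
- multimeter: bystander: multimeter, 134 x 68 x 43 mm, lying left of the tote in front of the microscope; origin under its centre
- tweezers: bystander: dark tweezers, 121 x 12 x 9 mm, lying left of the tote; origin under its centre
- esd_brush: bystander: brush, 149 x 14 x 11 mm, lying left of the multimeter; origin under its centre

How it is judged:
On the way, in this order (a step that is already met when the one before it is completed fails the run):
1. the gate is pressed shut while the tote stands on the bench (value of joint gate below 0.003 m and height (world z) of tote below 0.012 m and angle between tote's own z axis and vertical below 0.1 rad), for 0.2 s.
2. the tote is lifted clear of the bench by its handle with the gate shut (value of joint gate below 0.003 m and height (world z) of tote above 0.04 m and contact force between the fingers and tote above 1 N), for 0.2 s.
At the end, for the whole second after the job is handed in: Held by the fingers, at rest, mouth corner over 40 mm above the bench; tilted 15 to 50 degrees, at least 6 degrees down towards both the mouth end and the mouth side; all three nuts within 80 mm of the mouth corner (room for any packing of three); gate shut to 3 mm (value of joint gate below 0.003 m and height (world z) of mouth_corner above 0.04 m and contact force between the fingers and tote above 1 N and angle between tote's own z axis and vertical between 0.26 and 0.87 rad and angle between tote's own x axis and vertical below 1.47 rad and angle between tote's own y axis and vertical above 1.67 rad and distance between each of nut_0, nut_1, nut_2 and mouth_corner below 0.08 m and linear speed of tote below 0.03 m/s and angular speed of tote below 0.15 rad/s); the arm keeps its last pose, push and grip.
It fails at once if a bystander is moved by more than 25 mm (distance of any of paste_jar, flux_jar, multimeter, tweezers, esd_brush from where it was at the start of the episode above 0.025 m).
It also fails if it takes over 48 s, if anything falls off the work surface, if the arm or the gripper's body presses on something with over 40 N, if the wrist force passes 120 N, or if a joint passes its speed limit or range.

ROBOT

A 6-joint arm with a two-finger parallel gripper is mounted at the origin on a cart in front of the work surface, level with it; the furniture and walls round the work are solid. World frame = base frame: x ahead of the robot, y to its left, z up, the work surface at z = 0. Lengths are in m, angles in rad, forces in N, time in s.
With the tool pointing down it reaches from about 0.425 to 0.95 m from the base axis. Payload 3.5 kg.
Tool frame: the origin (TCP) lies on the centre line of the jaws, within the pads' length; the fingertips stand 17 mm ahead of it and the grasp point (between the pads) lies 2 mm behind it; z points along the fingers, y is the line along which they close (so a half turn about z gives the same grasp; the last joint's range is limited). The gripper opens to 85 mm and grips with 20 to 120 N. Pads are 22 mm wide; open, the fingers measure 114 mm over their backs; the gripper's body (76 mm by 85 mm) begins 54 mm behind the grasp point. The pads swing forward as they close: fully open they stand 13 mm farther back than shut.
Start: joints at [-1.313, 0.286, 1.577, -0, 1.279, -0.15], TCP at [0.268, -0.62, 0.215] pointing down, gripper open.
Joint ranges: [-2.77, 2.77], [-0.9, 2.22], [0.21, 2.48], [-1.53, 4.67], [0.24, 2.81], [-2.84, 2.84]. Speed limits (rad/s): [2.79, 2.79, 3.14, 3.14, 3.14, 3.14].

INTERFACE

Orientations are given as a unit quaternion [x, y, z, w].
In Python, from plant import ctrl gives the robot as it stands. The module is installed in compiled form; this text tells all that it offers.
- The arm moves only by the tool drive_tool, never from a script. Its argument "moves" is a list of rows, each a list of 3 entries, a list of its own where there are three numbers: the turn, a rotation vector about the tool's x, y, z in rad, then the shift along the tool's x, y, z in m, then the finger opening in m, from 0 to 0.0854. A call has 1 to 5 rows; each row shifts and turns the commanded pose from where the row before left it, along the tool's axes as they then stand; what a row does not reach is not made up. A row lasts 1/8 s, in which the tool goes at most 62.5 mm and 10.7 degrees, less where a joint would pass 70% of its speed; a pose out of reach is approached as far as the arm can. A call with a gripper value outside its range is refused whole. The fingers move at their own pace and stop on an object; "grip_force" is the grip in N (left out, the last holds). Time passes only in rows, so rows that do not move let the fingers close. It gives the time, the measured TCP pose, the force, the opening and the grip force at its end, in the units of the state.
- ctrl.get_state(): the state, without advancing time (a new reading comes with each control period).
- ctrl.read_camera(name): name is "scene" or "top" or "wrist"; returns a dict with "image" (400x640x3 uint8, red, green, blue), "fx", "fy", "cx", "cy" (pixels), "R" (3x3) and "t" (3): a world point X has camera coordinates R X + t. Camera axes: x right, y down, z forward; pixel columns grow to the right and rows downward; lengths in m; the calibration is good to about 2 mm. The wrist camera is an equidistant fisheye: a pixel r from the principal point sees the ray r / f radians off the axis. A picture is of the moment at which its call begins. There is no depth.
- ctrl.sign_off(): hands the job in; it is judged then, once.
The state is a dict: "time": time; "qpos": joint angles; "dq": joint speeds; "joint_efforts": joint torques, N m; "eef_pos": TCP position; "tcp_rot": TCP orientation; "contact_force": force on the tool from outside, world axes, zero at the start; "wrist_torque": the same for the moment, N m; "opening": opening from 0.0 (shut) to 1.0 (fully open); "finger_force": force on a finger pad.
Only numpy, scipy, OpenCV 4.12 (cv2) and the standard library are available. Lean on these libraries where they do the work, as an engineer would, in place of code of your own. Each camera call takes 0.05 s, during which the arm holds its last target. There are 200 camera calls.

## Working session

There is one attempt and no reset: what is moved stays moved. The work goes in short steps, Python scripts to look and compute and a tool call to move; the robot and the scene stay as the last step left them, time stands still between calls to the robot, and variables do not carry over. Pictures are saved under pics/ and viewed, at most 10 in all, crops included, and the job is handed in when it is done.

Besides the shell and the picture viewer there is one more tool, called after "Emit:" by a JSON object that holds its "api" and its "payload", one argument or row to a line. drive_tool: Moves the arm, as the interface text tells. Its arguments: {"type":"object","properties":{"moves":{"type":"array","items":{"type":"array"}},"grip_force":{"type":"number"}},"required":["moves"]}

```bash
mkdir -p pics; python3 - <<'E'
from plant import ctrl
import cv2,numpy as np
s=ctrl.get_state();print({k:np.round(v,3).tolist() for k,v in s.items()})
for n in("scene","top"):
    c=ctrl.read_camera(n);cv2.imwrite(f"pics/{n}0.png",c["image"][:,:,::-1])
    print(n,c["fx"],c["fy"],c["cx"],c["cy"],np.round(c["R"],4).tolist(),np.round(c["t"],4).tolist())
E
```

```text
{'time': 0.0, 'qpos': [-1.313, 0.287, 1.578, -0.0, 1.279, -0.15], 'dq': [-0.002, 0.001, 0.001, -0.001, -0.0, -0.001], 'joint_efforts': [0.002, -40.599, -29.262, -0.0, 0.006, -0.0], 'eef_pos': [0.268, -0.619, 0.214], 'tcp_rot': [0.979, 0.202, -0.0, -0.001], 'contact_force': [-0.425, -0.464, 0.014], 'wrist_torque': [0.016, 0.031, 0.034], 'finger_force': 0.0, 'opening': 0.998}
scene 432.39374381805345 432.39374381805345 319.32003797844294 194.7504297027343 [[0.8972, -0.4416, -0.0001], [-0.3246, -0.6592, -0.6783], [0.2995, 0.6086, -0.7348]] [-0.5263, 0.1499, 1.0091]
top 399.9641945301115 399.9641945301115 314.27116020748247 195.21909685084321 [[0.0878, -0.9961, 0.006], [-0.9736, -0.0871, -0.2111], [0.2108, 0.0127, -0.9774]] [-0.1542, 0.5225, 0.8561]
```

View pics/top0.png

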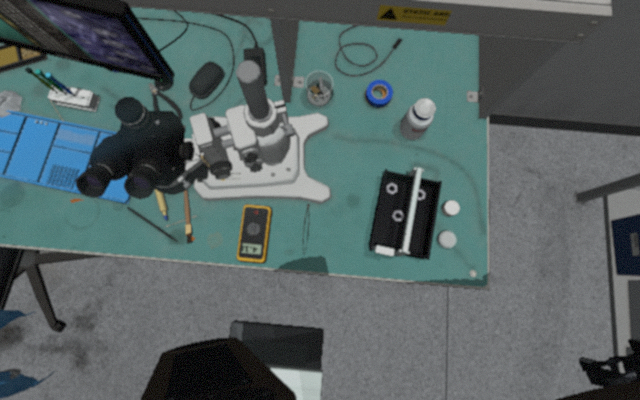

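View pics/scene0.png

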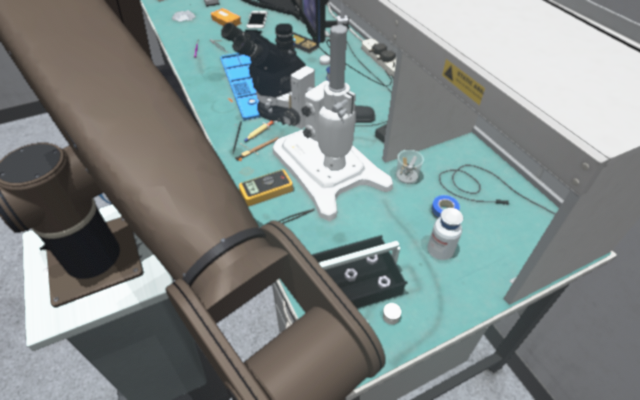

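The top view shows the tote at about (405,215). Its light handle runs from (419,170) to (406,252) and the gate tab is at (385,251). The jars are at (452,208) and (447,240). Next I'll measure the handle and tab from the top view.

```bash
cat > h.py <<'E'
from plant import ctrl
import cv2,numpy as np
from scipy.spatial.transform import Rotation as Ro
def ray(c,u,v,z):
    R=np.array(c["R"]);t=np.array(c["t"]);o=-R.T@t
    d=R.T@np.array([(u-c["cx"])/c["fx"],(v-c["cy"])/c["fy"],1]);return o+d*(z-o[2])/d[2]
def proj(c,X):
    p=np.array(c["R"])@X+np.array(c["t"]);return c["fx"]*p[0]/p[2]+c["cx"],c["fy"]*p[1]/p[2]+c["cy"]
E
python3 - <<'E'
from h import *
c=ctrl.read_camera("top");im=c["image"];g=im.min(2)
m=np.zeros_like(g);m[160:262,365:445]=(g[160:262,365:445]>150)
n,l,st,ce=cv2.connectedComponentsWithStats(m)
for i in range(1,n):
    if st[i,4]<15: continue
    p=np.argwhere(l==i)[:,::-1].astype(np.float32);r=cv2.minAreaRect(p)
    print(st[i],np.round(ce[i],1),np.round(r[0],1),np.round(r[1],1),r[2],[np.round(ray(c,*q,.106),3).tolist() for q in cv2.boxPoints(r)], "z.08",np.round(ray(c,*ce[i],.079),3))
k=cv2.resize(im[155:275,350:480][:,:,::-1],None,fx=6,fy=6,interpolation=cv2.INTER_CUBIC)[:600]
cv2.imwrite("pics/c1.png",cv2.resize(im[160:270,360:480][:,:,::-1],(654,600),interpolation=cv2.INTER_CUBIC))
E
```

```text
[403 168  20  85 395] [411.9 210.3] [412.3 209.9] [ 5.8 85.2] 9.688786506652832 [[0.42, -0.302, 0.106], [0.605, -0.326, 0.106], [0.604, -0.338, 0.106], [0.419, -0.314, 0.106]] z.08 [ 0.514 -0.325  0.079]
[441 233   4  12  39] [442.7 238.4] [442.5 238.5] [11.  3.] 90.0 [[0.466, -0.382, 0.106], [0.466, -0.388, 0.106], [0.443, -0.389, 0.106], [0.443, -0.383, 0.106]] z.08 [ 0.458 -0.395  0.079]
[376 246  18  10 125] [384.5 250.4] [384.5 250.4] [18.1  6.8] 12.528807640075684 [[0.414, -0.245, 0.106], [0.428, -0.247, 0.106], [0.423, -0.285, 0.106], [0.409, -0.282, 0.106]] z.08 [ 0.421 -0.27   0.079]
```

View pics/c1.png

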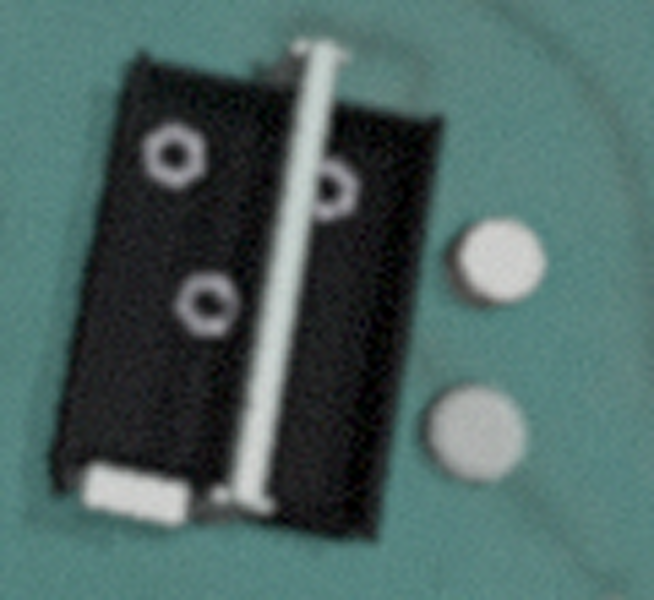

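The crop shows the tab to the left of the handle's near end and the three nuts in the tote, which agrees with yaw of about −0.129 rad and the handle middle at (0.512,−0.320). The predicted tab position matches the measured (0.421,−0.270). I'll move over the gate with the fingers shut.

Emit:
{"api": "drive_tool", "payload": {
  "moves": [
    [[0,0,0],[0.045,-0.042,0],0],
    [[0,0,0],[0.045,-0.042,0],0],
    [[0,0,0],[0.045,-0.042,0],0],
    [[0,0,0],[0.045,-0.042,0],0],
    [[0,0,0],[0.045,-0.042,0],0]
  ],
  "grip_force": 30
}}

```text
time: 0.78
eef_pos: [0.3914, -0.3356, 0.2151]
tcp_rot: [0.979, 0.202, 0.0, -0.0]
contact_force: [0.2, -0.5, 0.4]
opening: -0.0
finger_force: 0.0
```

Emit:
{"api": "drive_tool", "payload": {
  "moves": [
    [[0,0,0],[0.04,-0.04,0],0],
    [[0,0,0.18],[0,0,0],0],
    [[0,0,0.18],[0,0,0],0],
    [[0,0,0.176],[0,0,0],0],
    [[0,0,0],[0,0,0],0]
  ]
}}

```text
time: 1.4
eef_pos: [0.4117, -0.2848, 0.2151]
tcp_rot: [0.998, -0.063, -0.0, -0.0]
contact_force: [0.2, -0.2, 0.1]
opening: 0.005
finger_force: 0.0
```

```bash
cat >> h.py <<'E'
def delta(X,rv):
    s=ctrl.get_state();R=Ro.from_quat(s["tcp_rot"]);T=Ro.from_rotvec(rv)
    print("t",round(s["time"],2),"pos",np.round(s["eef_pos"],4),"turn",np.round((R.inv()*T).as_rotvec(),3),"shift now-axes",np.round(R.inv().apply(np.array(X)-s["eef_pos"]),4),"q",np.round(s["qpos"],2),"F",np.round(s["contact_force"],1),"open",round(s["opening"],3),"ff",s["finger_force"])
def tote(yaw,rx=0,ry=0): # tool orientation rotvec: tool x along tote x, down; tote rotated in world
    return None
DOWN=(Ro.from_euler("z",-0.129)*Ro.from_euler("x",np.pi)).as_rotvec()
E
python3 - <<'E'
from h import *
delta([.4205,-.268,.12],DOWN)
c=ctrl.read_camera("wrist");cv2.imwrite("pics/w1.png",c["image"][:,:,::-1]);print({k:np.round(v,4).tolist() for k,v in c.items() if k!="image"})
E
```

```text
t 1.4 pos [ 0.4117 -0.2848  0.2151] turn [-0.     0.     0.003] shift now-axes [ 0.0066 -0.0177  0.0952] q [-0.81 -0.1   2.    0.    1.25  0.89] F [ 0.2 -0.2  0.1] open 0.005 ff 0.0
{'fx': 309.7069, 'fy': 309.7069, 'cx': 315.6225, 'cy': 196.4562, 'R': [[-0.127, -0.9919, -0.0004], [-0.9419, 0.1205, 0.3137], [-0.3111, 0.0402, -0.9495]], 't': [-0.2307, 0.3803, 0.5197]}
```

View pics/w1.png

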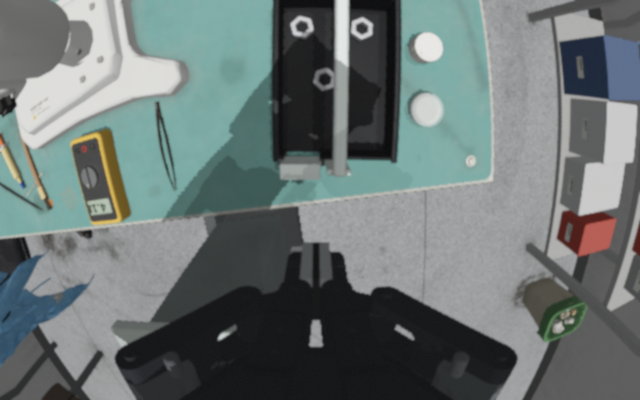

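The wrist view shows the tab at about (300,165), the handle bar from (343,0) to (340,172), and the closed fingertips at (316,250). I'll check the tab position with the fisheye rays.

```bash
python3 - <<'E'
from h import *
c=ctrl.read_camera("wrist")
def fr(u,v,z):
    x,y=(u-c["cx"])/c["fx"],(v-c["cy"])/c["fy"];r=np.hypot(x,y)
    d=np.array(c["R"]).T@np.array([x/r*np.sin(r),y/r*np.sin(r),np.cos(r)]);o=-np.array(c["R"]).T@c["t"]
    return np.round(o+d*(z-o[2])/d[2],4)
for u,v in((300,161),(300,167),(281,162),(320,162)):print((u,v),fr(u,v,.079))
for u,v in((343,10),(341,90),(340,160)):print((u,v),fr(u,v,.106))
cv2.imwrite("pics/w2.png",cv2.resize(c["image"][100:200,260:420][:,:,::-1],(800,500),interpolation=cv2.INTER_CUBIC))
E
```

```text
(300, 161) [ 0.4318 -0.2727  0.079 ]
(300, 167) [ 0.4258 -0.2719  0.079 ]
(281, 162) [ 0.4332 -0.2541  0.079 ]
(320, 162) [ 0.4283 -0.2918  0.079 ]
(343, 10) [ 0.5654 -0.3285  0.106 ]
(341, 90) [ 0.4946 -0.3178  0.106 ]
(340, 160) [ 0.4336 -0.3099  0.106 ]
```

View pics/w2.png

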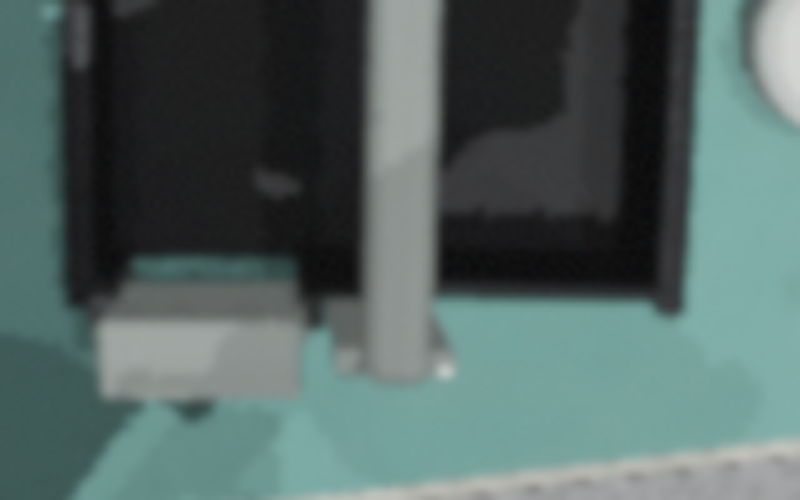

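The crop shows the tab's top face centred at about (300,172), which puts it at (0.421,−0.271) and agrees with the top view. I'll descend and press.

Emit:
{"api": "drive_tool", "payload": {
  "moves": [
    [[0,0,0.003],[0.007,-0.016,0.02],0],
    [[0,0,0],[0,0,0.045],0],
    [[0,0,0],[0,0,0.04],0],
    [[0,0,0],[0,0,0.01],0],
    [[0,0,0],[0,0,0.01],0]
  ]
}}

```text
time: 2.12
eef_pos: [0.4214, -0.2708, 0.091]
tcp_rot: [0.998, -0.065, 0.001, 0.001]
contact_force: [-0.2, -0.4, 0.4]
opening: 0.002
finger_force: 0.0
```

```bash
python3 -c "
from h import *
delta([.421,-.27,.075],DOWN)"
```

```text
t 2.12 pos [ 0.4214 -0.2708  0.091 ] turn [ 0.001 -0.001 -0.002] shift now-axes [-0.0006 -0.0007  0.016 ] q [-0.77  0.04  2.1   0.    1.    0.93] F [-0.2 -0.4  0.4] open 0.002 ff 0.0
```

Emit:
{"api": "drive_tool", "payload": {
  "moves": [
    [[0,0,0],[0,0,0.006],0],
    [[0,0,0],[0,0,0.006],0],
    [[0,0,0],[0,0,0.003],0],
    [[0,0,0],[0,0,0],0]
  ]
}}

```text
time: 2.62
eef_pos: [0.4209, -0.2701, 0.0755]
tcp_rot: [0.998, -0.066, 0.0, 0.0]
contact_force: [-0.8, -0.6, 0.5]
opening: -0.004
finger_force: 0.0
```

Emit:
{"api": "drive_tool", "payload": {
  "moves": [
    [[0,0,0],[0,0,0.002],0],
    [[0,0,0],[0,0,0.001],0]
  ]
}}

```text
time: 2.88
eef_pos: [0.4209, -0.2701, 0.0725]
tcp_rot: [0.998, -0.066, 0.0, 0.0]
contact_force: [0.4, 0.0, -0.1]
opening: -0.001
finger_force: 0.0
```

Emit:
{"api": "drive_tool", "payload": {
  "moves": [
    [[0,0,0],[0,0,0.001],0],
    [[0,0,0],[0,0,0.001],0]
  ]
}}

```text
time: 3.12
eef_pos: [0.4208, -0.2701, 0.0704]
tcp_rot: [0.998, -0.066, 0.0, 0.0]
contact_force: [0.7, 0.4, 0.5]
opening: 0.003
finger_force: 0.0
```

```bash
python3 - <<'E'
from h import *
delta([.421,-.27,.075],DOWN)
c=ctrl.read_camera("wrist");cv2.imwrite("pics/w3.png",cv2.resize(c["image"][120:280,200:440][:,:,::-1],(780,520),interpolation=cv2.INTER_CUBIC))
E
```

```text
t 3.12 pos [ 0.4208 -0.2701  0.0704] turn [-0.    -0.    -0.002] shift now-axes [ 0.0002 -0.0001 -0.0046] q [-0.77  0.08  2.11  0.    0.96  0.93] F [0.7 0.4 0.5] open 0.003 ff 0.0
```

View pics/w3.png

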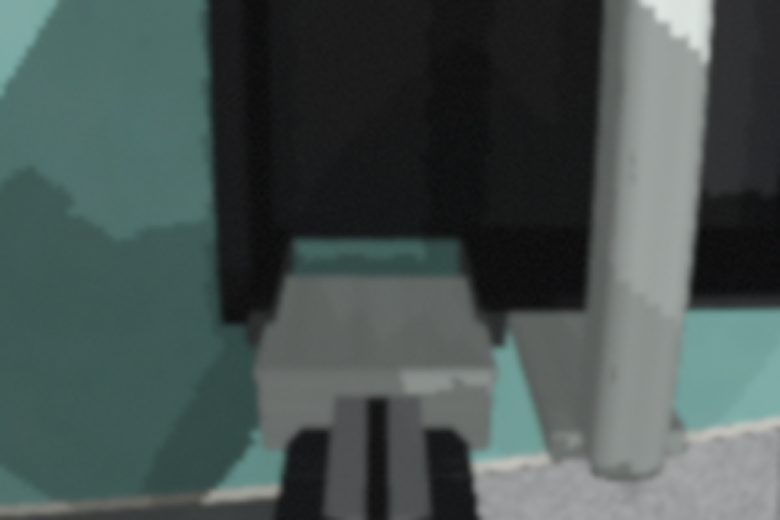

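The crop shows the tab's top face at crop rows 370–445, with the fingertips ending at about row 398 in front of or over it. There is no contact force yet. I'll triangulate the tab's inner edge and the fingertip height.

```bash
python3 - <<'E'
from h import *
c2=ctrl.read_camera("wrist")
c1=dict(c2,R=np.array([[-0.127,-0.9919,-0.0004],[-0.9419,0.1205,0.3137],[-0.3111,0.0402,-0.9495]]),t=np.array([-0.2307,0.3803,0.5197]))
def rd(c,u,v):
    x,y=(u-c["cx"])/c["fx"],(v-c["cy"])/c["fy"];r=np.hypot(x,y)
    return -np.array(c["R"]).T@c["t"],np.array(c["R"]).T@np.array([x/r*np.sin(r),y/r*np.sin(r),np.cos(r)])
f=lambda x,y:(200+x*240/780,120+y*160/520)
for a,b in(((279.6,163.6),(258,370)),((320.6,163.6),(495,370)),((280.3,180),(265,447)),((320,180),(488,447))):
    o1,d1=rd(c1,*a);o2,d2=rd(c2,*f(*b));s=np.linalg.lstsq(np.c_[d1,-d2],o2-o1,rcond=None)[0]
    p,q=o1+s[0]*d1,o2+s[1]*d2;print(np.round((p+q)/2,4),"gap",np.round(np.linalg.norm(p-q),4))
o,d=rd(c2,*f(378,398))
for z in(.053,.06,.07,.08,.09):print(z,np.round(o+d*(z-o[2])/d[2],4))
E
```

```text
[ 0.4319 -0.2524  0.0789] gap 0.0
[ 0.4263 -0.2918  0.0778] gap 0.0008
[ 0.4136 -0.2496  0.0722] gap 0.0002
[ 0.4085 -0.2893  0.0724] gap 0.0002
0.053 [ 0.4113 -0.2698  0.053 ]
0.06 [ 0.4148 -0.2702  0.06  ]
0.07 [ 0.4198 -0.2709  0.07  ]
0.08 [ 0.4248 -0.2715  0.08  ]
0.09 [ 0.4298 -0.2722  0.09  ]
```

The tab top is at z≈0.078 and the gate is still raised. The fingertips appear to end above it, so I'll keep going down in small steps and watch the force.

Emit:
{"api": "drive_tool", "payload": {
  "moves": [
    [[0,0,0],[0,0,0.003],0],
    [[0,0,0],[0,0,0.002],0]
  ]
}}

```text
time: 3.48
eef_pos: [0.4208, -0.27, 0.0652]
tcp_rot: [0.998, -0.066, -0.0, -0.0]
contact_force: [0.1, -0.6, -0.7]
opening: -0.001
finger_force: 0.0
```

```bash
python3 - <<'E'
from h import *
delta([.421,-.27,.075],DOWN)
c=ctrl.read_camera("scene");print(proj(c,np.array([.42,-.27,.07])))
cv2.imwrite("pics/s3.png",cv2.resize(c["image"][200:340,240:440][:,:,::-1],(800,560),interpolation=cv2.INTER_CUBIC))
E
```

```text
t 3.48 pos [ 0.4208 -0.27    0.0652] turn [-0.     0.    -0.002] shift now-axes [ 0.0002 -0.     -0.0098] q [-0.77  0.08  2.11  0.    0.95  0.93] F [ 0.1 -0.6 -0.7] open -0.001 ff 0.0
(np.float64(305.0853885554807), np.float64(262.521795061023))
```

View pics/s3.png

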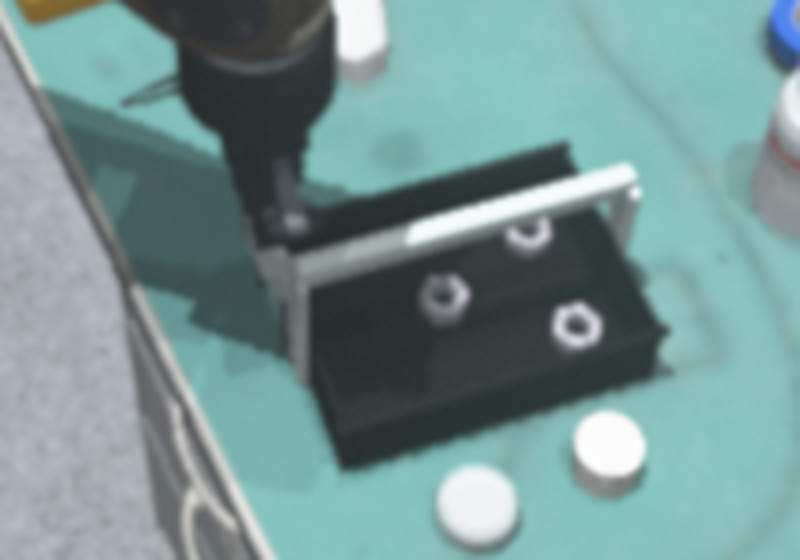

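The scene crop shows the fingertip right at the tab, at about crop (265,250), and clear of the handle. I'll keep pressing.

Emit:
{"api": "drive_tool", "payload": {
  "moves": [
    [[0,0,0],[0,0,0.002],0],
    [[0,0,0],[0,0,0.002],0]
  ]
}}

```text
time: 3.78
eef_pos: [0.4208, -0.2701, 0.0613]
tcp_rot: [0.998, -0.066, 0.0, -0.0]
contact_force: [-0.1, -0.4, 0.0]
opening: 0.0
finger_force: 0.0
```

Emit:
{"api": "drive_tool", "payload": {
  "moves": [
    [[0,0,0],[0,0,0.002],0]
  ]
}}

```text
time: 3.9
eef_pos: [0.4209, -0.2701, 0.0595]
tcp_rot: [0.998, -0.066, -0.0, -0.0]
contact_force: [-0.5, -0.2, 2.2]
opening: -0.001
finger_force: 0.9
```

Emit:
{"api": "drive_tool", "payload": {
  "moves": [
    [[0,0,0],[0,0,0.001],0]
  ]
}}

```text
time: 4.03
eef_pos: [0.4208, -0.2701, 0.0585]
tcp_rot: [0.998, -0.066, -0.0, -0.0]
contact_force: [-1.5, -0.2, 2.1]
opening: 0.004
finger_force: 0.9
```

```bash
python3 - <<'E'
from h import *
delta([.421,-.27,.075],DOWN)
c=ctrl.read_camera("wrist");g=c["image"].astype(int)
# column profile through left part of tab
for u in(290,345):print(u,[(v,*g[v,u]) for v in range(180,275,4)])
E
```

```text
t 4.03 pos [ 0.4208 -0.2701  0.0585] turn [-0.     0.    -0.002] shift now-axes [ 0.0001 -0.0001 -0.0165] q [-0.77  0.1   2.11 -0.    0.93  0.93] F [-1.5 -0.2  2.1] open 0.004 ff 0.9128451067954302
290 [(180, np.int64(22), np.int64(24), np.int64(24)), (184, np.int64(21), np.int64(22), np.int64(24)), (188, np.int64(23), np.int64(24), np.int64(26)), (192, np.int64(24), np.int64(24), np.int64(26)), (196, np.int64(21), np.int64(23), np.int64(24)), (200, np.int64(56), np.int64(81), np.int64(78)), (204, np.int64(50), np.int64(70), np.int64(68)), (208, np.int64(57), np.int64(75), np.int64(72)), (212, np.int64(93), np.int64(97), np.int64(95)), (216, np.int64(92), np.int64(96), np.int64(94)), (220, np.int64(92), np.int64(96), np.int64(94)), (224, np.int64(92), np.int64(96), np.int64(94)), (228, np.int64(92), np.int64(96), np.int64(94)), (232, np.int64(92), np.int64(96), np.int64(94)), (236, np.int64(92), np.int64(96), np.int64(94)), (240, np.int64(95), np.int64(100), np.int64(98)), (244, np.int64(106), np.int64(112), np.int64(109)), (248, np.int64(106), np.int64(112), np.int64(109)), (252, np
[... 784 characters left out ...]
20, np.int64(89), np.int64(94), np.int64(92)), (224, np.int64(94), np.int64(99), np.int64(97)), (228, np.int64(97), np.int64(102), np.int64(100)), (232, np.int64(96), np.int64(100), np.int64(97)), (236, np.int64(92), np.int64(97), np.int64(95)), (240, np.int64(105), np.int64(111), np.int64(107)), (244, np.int64(111), np.int64(117), np.int64(114)), (248, np.int64(108), np.int64(113), np.int64(110)), (252, np.int64(107), np.int64(112), np.int64(110)), (256, np.int64(98), np.int64(103), np.int64(101)), (260, np.int64(90), np.int64(94), np.int64(92)), (264, np.int64(72), np.int64(75), np.int64(74)), (268, np.int64(61), np.int64(78), np.int64(75)), (272, np.int64(59), np.int64(59), np.int64(58))]
```

Contact came at TCP z≈0.0605. The tip therefore sits about 17 mm behind the reported TCP, as the cameras suggested. I'll push the remaining ~20 mm until the hard stop.

Emit:
{"api": "drive_tool", "payload": {
  "moves": [
    [[0,0,0],[0,0,0.003],0],
    [[0,0,0],[0,0,0.003],0]
  ]
}}

```text
time: 4.32
eef_pos: [0.4209, -0.2702, 0.0524]
tcp_rot: [0.998, -0.066, 0.0, 0.0]
contact_force: [0.4, 0.9, 2.0]
opening: 0.001
finger_force: 0.9
```

```bash
python3 - <<'E'
from h import *
delta([.421,-.27,.075],DOWN)
c=ctrl.read_camera("wrist");g=c["image"].astype(int)
print([(v,g[v,290].tolist()) for v in range(188,262,3)])
cv2.imwrite("pics/w4.png",cv2.resize(c["image"][120:300,180:460][:,:,::-1],(780,501),interpolation=cv2.INTER_CUBIC))
E
```

```text
t 4.33 pos [ 0.4209 -0.2702  0.0524] turn [ 0.    -0.    -0.002] shift now-axes [ 0.     -0.0002 -0.0226] q [-0.77  0.11  2.12  0.    0.92  0.93] F [0.4 0.9 2. ] open 0.001 ff 0.939463097602129
[(188, [22, 22, 24]), (191, [20, 21, 23]), (194, [23, 24, 24]), (197, [22, 23, 24]), (200, [26, 33, 33]), (203, [51, 74, 71]), (206, [51, 74, 71]), (209, [71, 85, 82]), (212, [94, 99, 96]), (215, [92, 97, 95]), (218, [92, 97, 94]), (221, [92, 97, 94]), (224, [92, 97, 94]), (227, [92, 97, 94]), (230, [92, 97, 95]), (233, [92, 97, 95]), (236, [92, 97, 94]), (239, [93, 98, 95]), (242, [103, 108, 105]), (245, [107, 113, 110]), (248, [107, 112, 110]), (251, [104, 109, 106]), (254, [64, 67, 66]), (257, [24, 25, 26]), (260, [22, 23, 24])]
```

View pics/w4.png

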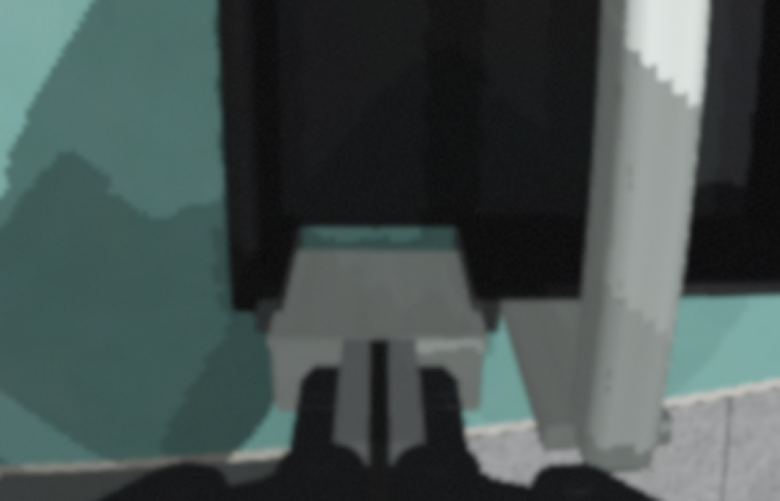

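The crop shows the fingertips resting on the tab and the green gap under the gate, at crop rows 228–248, getting narrower. Continuing.

Emit:
{"api": "drive_tool", "payload": {
  "moves": [
    [[0,0,0],[0,0,0.003],0],
    [[0,0,0],[0,0,0.003],0],
    [[0,0,0],[0,0,0.002],0]
  ]
}}

```text
time: 4.75
eef_pos: [0.4209, -0.2701, 0.0443]
tcp_rot: [0.998, -0.066, 0.0, 0.0]
contact_force: [-0.4, 0.2, 2.3]
opening: -0.001
finger_force: 0.9
```

Emit:
{"api": "drive_tool", "payload": {
  "moves": [
    [[0,0,0],[0,0,0.002],0],
    [[0,0,0],[0,0,0.001],0]
  ]
}}

```text
time: 5.0
eef_pos: [0.4212, -0.2699, 0.0423]
tcp_rot: [0.998, -0.065, 0.0, -0.0]
contact_force: [-1.8, 5.5, 10.3]
opening: -0.001
finger_force: 0.9
```

Emit:
{"api": "drive_tool", "payload": {
  "moves": [
    [[0,0,0],[0,0,0.001],0]
  ]
}}

```text
time: 5.12
eef_pos: [0.4214, -0.2698, 0.0421]
tcp_rot: [0.998, -0.065, 0.0, -0.0]
contact_force: [-3.0, 7.4, 15.5]
opening: -0.004
finger_force: 4.6
```

Emit:
{"api": "drive_tool", "payload": {
  "moves": [
    [[0,0,0],[0,0,0.001],0]
  ]
}}

```text
time: 5.25
eef_pos: [0.4215, -0.2698, 0.042]
tcp_rot: [0.998, -0.065, -0.0, -0.001]
contact_force: [-6.1, 8.7, 22.4]
opening: -0.003
finger_force: 6.8
```

```bash
python3 - <<'E'
from h import *
delta([.421,-.27,.075],DOWN)
c=ctrl.read_camera("wrist");g=c["image"].astype(int)
for u in(293,300,330,338):print(u,[(v,g[v,u].tolist()) for v in range(194,216,2)])
E
```

```text
t 5.25 pos [ 0.4215 -0.2698  0.042 ] turn [-0.001  0.001 -0.002] shift now-axes [-0.0004  0.0002 -0.033 ] q [-0.77  0.13  2.12  0.    0.9   0.93] F [-6.1  8.7 22.4] open -0.003 ff 6.816692151187453
293 [(194, [22, 22, 23]), (196, [22, 22, 23]), (198, [22, 22, 23]), (200, [22, 23, 24]), (202, [20, 19, 21]), (204, [18, 18, 20]), (206, [27, 36, 35]), (208, [50, 70, 67]), (210, [77, 89, 86]), (212, [94, 99, 96]), (214, [95, 99, 97])]
300 [(194, [21, 23, 24]), (196, [22, 23, 24]), (198, [23, 24, 26]), (200, [23, 23, 24]), (202, [22, 23, 24]), (204, [23, 23, 24]), (206, [33, 42, 41]), (208, [58, 82, 79]), (210, [83, 97, 94]), (212, [96, 101, 98]), (214, [96, 101, 98])]
330 [(194, [22, 22, 24]), (196, [23, 21, 24]), (198, [20, 21, 24]), (200, [19, 21, 22]), (202, [22, 22, 24]), (204, [23, 25, 26]), (206, [34, 46, 44]), (208, [61, 88, 84]), (210, [82, 101, 97]), (212, [98, 104, 101]), (214, [99, 104, 101])]
338 [(194, [17, 17, 18]), (196, [16, 16, 16]), (198, [18, 18, 19]), (200, [17, 16, 17]), (202, [17, 17, 17]), (204, [16, 17, 16]), (206, [26, 35, 34]), (208, [49, 70, 67]), (210, [74, 87, 84]), (212, [94, 99, 97]), (214, [96, 101, 98])]
```

The force rose sharply with a sideways part, so I need to know whether it is the stop or the gripper touching the handle. I'll look from both cameras at once.

```bash
python3 - <<'E'
from h import *
w=ctrl.read_camera("wrist")["image"][190:310,260:420];s=ctrl.read_camera("scene")["image"][190:310,240:400]
f=lambda i:cv2.resize(i[:,:,::-1],(400,300),interpolation=cv2.INTER_CUBIC)
g=lambda i:np.clip(f(i).astype(float)*1.6,0,255).astype(np.uint8)
t=ctrl.read_camera("top")["image"][210:270,350:450]
k=np.hstack([g(w),g(s)]);cv2.imwrite("pics/cmp.png",np.vstack([k,np.hstack([g(t),f(w)])]))
E
```

```text
(no output)
```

View pics/cmp.png

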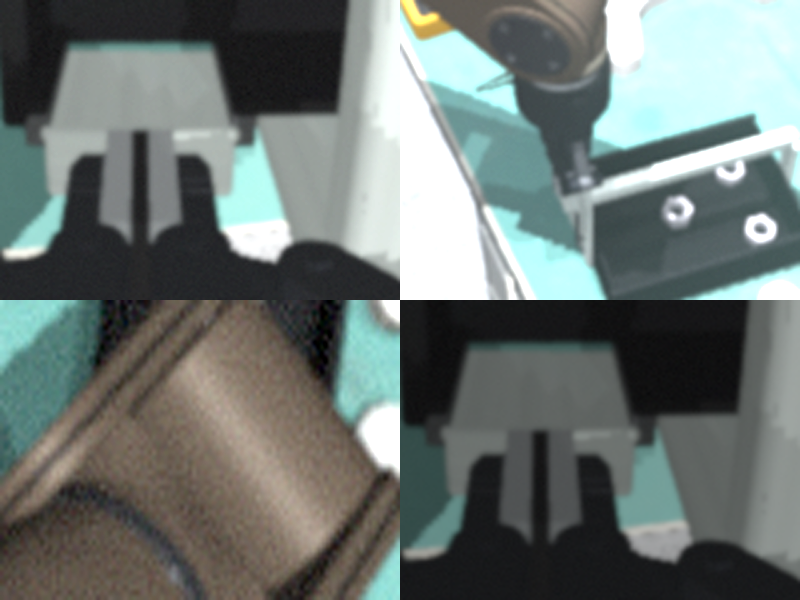

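The wrist view shows the right finger link, at (300,260), against the near end of the handle, so part of the force comes from the handle. I'll lift, shift 10 mm away from the handle and press again.

Emit:
{"api": "drive_tool", "payload": {
  "moves": [
    [[0,0,0],[0,0,-0.008],0],
    [[0,0,0],[0,-0.01,0],0],
    [[0,0,0],[0,0,0.004],0],
    [[0,0,0],[0,0,0.001],0]
  ]
}}

```text
time: 5.95
eef_pos: [0.4218, -0.2593, 0.0421]
tcp_rot: [0.998, -0.066, -0.001, -0.001]
contact_force: [-2.0, 3.5, 8.0]
opening: 0.005
finger_force: 4.0
```

Emit:
{"api": "drive_tool", "payload": {
  "moves": [
    [[0,0,0],[0,0,0.001],0],
    [[0,0,0],[0,0,0.001],0]
  ]
}}

```text
time: 6.2
eef_pos: [0.422, -0.2594, 0.042]
tcp_rot: [0.998, -0.066, -0.001, -0.002]
contact_force: [-6.4, 6.3, 18.7]
opening: 0.0
finger_force: 9.7
```

Emit:
{"api": "drive_tool", "payload": {
  "moves": [
    [[0,0,0],[0,0,0.001],0]
  ]
}}

```text
time: 6.32
eef_pos: [0.4221, -0.2595, 0.042]
tcp_rot: [0.998, -0.066, -0.002, -0.002]
contact_force: [-7.8, 8.1, 25.6]
opening: 0.0
finger_force: 12.4
```

The full load now goes through the fingers, 25 N at the same height, so the gate is on its stop. I'll lift and move over the handle with the fingers open.

Emit:
{"api": "drive_tool", "payload": {
  "moves": [
    [[0,0,0],[0,0,-0.05],0],
    [[0,0,0],[0,0,-0.055],0],
    [[0,0,0],[0.04,0.02,0],0.085],
    [[0,0,0],[0.04,0.02,0],0.085],
    [[0,0,0],[0.017,0.008,0],0.085]
  ]
}}

```text
time: 6.95
eef_pos: [0.5133, -0.3217, 0.1439]
tcp_rot: [0.998, -0.066, 0.0, 0.0]
contact_force: [0.2, -0.6, -0.0]
opening: 0.638
finger_force: 0.0
```

```bash
python3 - <<'E'
from h import *
delta([.512,-.3203,.064],DOWN)
c=ctrl.read_camera("wrist");g=c["image"].astype(int).min(2)
for v in(20,60,100,140):
    m=np.where(g[v,290:400]>110)[0]+290;print(v,m.min() if len(m) else 0,m.max() if len(m) else 0,len(m))
def fr(u,v,z):
    x,y=(u-c["cx"])/c["fx"],(v-c["cy"])/c["fy"];r=np.hypot(x,y)
    d=np.array(c["R"]).T@np.array([x/r*np.sin(r),y/r*np.sin(r),np.cos(r)]);o=-np.array(c["R"]).T@c["t"]
    return np.round(o+d*(z-o[2])/d[2],4)
for v in(20,60,100,140):
    m=np.where(g[v,290:400]>110)[0]+290
    if len(m):print(fr(m.min(),v,.106),fr(m.max(),v,.106))
E
```

```text
t 6.95 pos [ 0.5133 -0.3217  0.1439] turn [ 0.    -0.    -0.002] shift now-axes [-0.0015 -0.0012  0.0799] q [-0.73  0.2   1.81 -0.    1.13  0.98] F [ 0.2 -0.6 -0. ] open 0.638 ff 0.0
20 290 399 110
60 340 399 60
100 305 399 20
140 305 399 22
[ 0.6445 -0.3237  0.106 ] [ 0.6379 -0.3925  0.106 ]
[ 0.6141 -0.351   0.106 ] [ 0.611  -0.3887  0.106 ]
[ 0.5915 -0.326   0.106 ] [ 0.585  -0.3857  0.106 ]
[ 0.5662 -0.3225  0.106 ] [ 0.5589 -0.3833  0.106 ]
```

The bar lies where expected, to within 1 mm. I'll descend and grip.

Emit:
{"api": "drive_tool", "payload": {
  "moves": [
    [[0,0,0],[-0.001,-0.001,0.03],0.085],
    [[0,0,0],[0,0,0.02],0.085],
    [[0,0,0],[0,0,0.02],0.085],
    [[0,0,0],[0,0,0.01],0.085]
  ]
}}

```text
time: 7.5
eef_pos: [0.5103, -0.3186, 0.0625]
tcp_rot: [0.998, -0.066, -0.001, -0.001]
contact_force: [-0.7, 0.5, -0.8]
opening: 0.994
finger_force: 0.0
```

Emit:
{"api": "drive_tool", "payload": {
  "moves": [
    [[0,0,0],[0,0,0],0],
    [[0,0,0],[0,0,0],0],
    [[0,0,0],[0,0,0],0],
    [[0,0,0],[0,0,0],0],
    [[0,0,0],[0,0,0],0]
  ],
  "grip_force": 110
}}

```text
time: 8.12
eef_pos: [0.5116, -0.3195, 0.0655]
tcp_rot: [0.998, -0.066, 0.0, 0.0]
contact_force: [-0.2, 1.2, 4.0]
opening: 0.118
finger_force: 107.6
```

```bash
python3 - <<'E'
from h import *
delta([.512,-.3203,.064],DOWN)
E
```

```text
t 8.12 pos [ 0.5116 -0.3195  0.0655] turn [ 0.    -0.001 -0.002] shift now-axes [0.0005 0.0007 0.0015] q [-0.73  0.29  1.86  0.    0.98  0.98] F [-0.2  1.2  4. ] open 0.118 ff 107.57642984390259
```

Gripped on the bar. Lifting.

Emit:
{"api": "drive_tool", "payload": {
  "moves": [
    [[0,0,0],[0,0,-0.01],0],
    [[0,0,0],[0,0,-0.03],0],
    [[0,0,0],[0,0,-0.04],0],
    [[0,0,0],[0,0,-0.04],0],
    [[0,0,0],[0,0,-0.03],0]
  ],
  "grip_force": 120
}}

```text
time: 8.75
eef_pos: [0.5108, -0.319, 0.2152]
tcp_rot: [0.998, -0.065, -0.0, -0.0]
contact_force: [-0.4, -1.0, -4.1]
opening: 0.112
finger_force: 117.6
```

Emit:
{"api": "drive_tool", "payload": {
  "moves": [
    [[0,0,0],[0,0,0],0],
    [[0,0,0],[0,0,0],0]
  ]
}}

```text
time: 9.0
eef_pos: [0.51, -0.3183, 0.2117]
tcp_rot: [0.998, -0.066, -0.002, -0.001]
contact_force: [-0.6, -0.0, -5.4]
opening: 0.114
finger_force: 117.5
```

Emit:
{"api": "drive_tool", "payload": {
  "moves": [
    [[0,0.08,0],[0,0,0],0],
    [[0,0.11,0],[0,0,0],0],
    [[0,0.12,0],[0,0,0],0],
    [[0,0.12,0],[0,0,0],0],
    [[0,0.12,0],[0,0,0],0]
  ]
}}

```text
time: 9.62
eef_pos: [0.5096, -0.3178, 0.2107]
tcp_rot: [0.961, -0.063, 0.27, 0.016]
contact_force: [0.2, -0.2, -5.6]
opening: 0.112
finger_force: 117.7
```

Emit:
{"api": "drive_tool", "payload": {
  "moves": [
    [[0,0,0],[0,0,0],0],
    [[0,0,0],[0,0,0],0],
    [[0,0,0],[0,0,0],0],
    [[0,0,0],[0,0,0],0],
    [[0,0,0],[0,0,0],0]
  ]
}}

```text
time: 10.25
eef_pos: [0.5115, -0.3193, 0.2147]
tcp_rot: [0.96, -0.063, 0.271, 0.018]
contact_force: [0.1, -0.2, -4.9]
opening: 0.119
finger_force: 117.7
```

```bash
python3 - <<'E'
from h import *
delta([.512,-.3203,.214],DOWN)
E
```

```text
t 10.25 pos [ 0.5115 -0.3193  0.2147] turn [ 0.001 -0.55  -0.002] shift now-axes [0.0002 0.0009 0.0009] q [-0.89 -0.11  2.08  0.51  0.82  0.53] F [ 0.1 -0.2 -4.9] open 0.119 ff 117.70177245140076
```

Tilted 31° towards the mouth end, with about 5 N held. Now I'll roll towards the mouth side and reduce the pitch.

Emit:
{"api": "drive_tool", "payload": {
  "moves": [
    [[-0.07,-0.05,0],[0,0,-0.003],0],
    [[-0.11,-0.08,0],[0,0,-0.003],0],
    [[-0.12,-0.09,0],[0,0,-0.003],0],
    [[-0.12,-0.09,0],[0,0,0],0],
    [[-0.1,-0.05,0],[0,0,0],0]
  ]
}}

```text
time: 10.88
eef_pos: [0.5084, -0.3172, 0.2231]
tcp_rot: [0.956, -0.132, 0.072, 0.252]
contact_force: [-1.4, 1.1, -5.9]
opening: 0.118
finger_force: 117.6
```

Emit:
{"api": "drive_tool", "payload": {
  "moves": [
    [[0,0,0],[0,0,0],0],
    [[0,0,0],[0,0,0],0],
    [[0,0,0],[0,0,0],0],
    [[0,0,0],[0,0,0],0],
    [[0,0,0],[0,0,0],0]
  ]
}}

```text
time: 11.5
eef_pos: [0.5068, -0.3184, 0.2225]
tcp_rot: [0.956, -0.131, 0.071, 0.252]
contact_force: [-0.0, 0.5, -4.6]
opening: 0.117
finger_force: 117.7
```

```bash
cat >> h.py <<'E'
def axes():
    R=Ro.from_quat(ctrl.get_state()["tcp_rot"]).as_matrix()
    x,y,z=R[:,0],-R[:,1],-R[:,2];p=ctrl.get_state()["eef_pos"]
    print("x up deg",np.degrees(np.arcsin(x[2])),"y up",np.degrees(np.arcsin(y[2])),"tilt",np.degrees(np.arccos(z[2])))
    b=np.array(p)+.033*z  # grip bar approx at TCP+33mm (bench calibration: bar .098 at TCP .0655)
    o=b-.098*z;mc=o-.086*x+.061*y+.004*z;print("mouth corner",mc,"lowest",min((o+a*.09*x+c*.065*y)[2] for a in(-1,1) for c in(-1,1)));return o,x,y,z
E
python3 - <<'E'
from h import *
delta([.512,-.3203,.22],DOWN);o,x,y,z=axes()
# white nuts in scene image: cast rays on tote mid-nut plane
c=ctrl.read_camera("scene");R=np.array(c["R"]);cam=-R.T@np.array(c["t"])
quad=np.array([proj(c,o+.013*z+a*.084*x+b*.059*y) for a,b in((-1,-1),(1,-1),(1,1),(-1,1))])
print("quad",np.round(quad,0).tolist())
m=np.zeros(c["image"].shape[:2],np.uint8);cv2.fillPoly(m,[quad.astype(np.int32)],1)
m&=(c["image"].min(2)>120).astype(np.uint8)
n,l,st,ce=cv2.connectedComponentsWithStats(m)
for i in range(1,n):
    if st[i,4]<8: continue
    d=R.T@np.array([(ce[i][0]-c["cx"])/c["fx"],(ce[i][1]-c["cy"])/c["fy"],1]);P=cam+d*((o+.013*z-cam)@z)/(d@z)-o
    print(st[i],np.round([P@x,P@y],3))
a=c["image"][170:330,220:440];w=ctrl.read_camera("wrist")["image"][0:290,120:520]
f=lambda i:cv2.resize(i[:,:,::-1],(400,290),interpolation=cv2.INTER_CUBIC)
cv2.imwrite("pics/e.png",np.clip(np.hstack([f(a),f(w)]).astype(float)*1.4,0,255))
E
```

```text
t 11.5 pos [ 0.5068 -0.3184  0.2225] turn [ 0.499 -0.177 -0.139] shift now-axes [ 0.0049 -0.001   0.0035] q [-0.56 -0.03  1.98 -0.52  0.9   1.55] F [-0.   0.5 -4.6] open 0.117 ff 117.69068956375122
x up deg 11.67193568468969 y up -27.55828636262352 tilt 30.328004725481193
mouth corner [ 0.44639817 -0.27927714  0.12422656] lowest 0.1181141336893399
quad [[325.0, 272.0], [415.0, 242.0], [397.0, 217.0], [318.0, 243.0]]
[318 240  15  14 131] [-0.072  0.03 ][ WARN:0@2.171] global loadsave.cpp:1063 imwrite_ Unsupported depth image for selected encoder is fallbacked to CV_8U.
```

View pics/e.png

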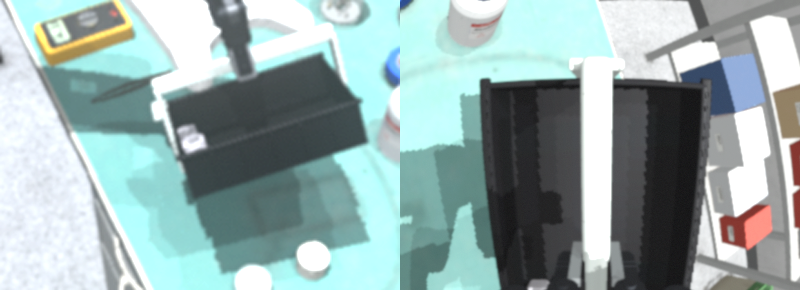

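The picture shows nuts gathered at the mouth end near crop (190,140) and the rest of the visible floor empty. The raised wall could hide one that is hanging back, so I'll rock once more, first mostly to the side and then mostly to the end.

Emit:
{"api": "drive_tool", "payload": {
  "moves": [
    [[-0.08,-0.09,0],[0,0,0],0],
    [[-0.08,-0.08,0],[0,0,0],0],
    [[0,0,0],[0,0,0],0],
    [[0,0,0],[0,0,0],0],
    [[0,0,0],[0,0,0],0]
  ]
}}

```text
time: 12.22
eef_pos: [0.5068, -0.3183, 0.2228]
tcp_rot: [0.936, -0.157, -0.02, 0.315]
contact_force: [1.0, 0.1, -5.4]
opening: 0.111
finger_force: 117.8
```

Emit:
{"api": "drive_tool", "payload": {
  "moves": [
    [[0,0,0],[0,0,0],0],
    [[0,0,0],[0,0,0],0],
    [[0.1,0.09,0],[0,0,0],0],
    [[0.1,0.09,0],[0,0,0],0],
    [[0.1,0.09,0],[0,0,0],0]
  ]
}}

```text
time: 12.85
eef_pos: [0.5065, -0.3178, 0.2226]
tcp_rot: [0.967, -0.113, 0.129, 0.19]
contact_force: [-0.3, 1.0, -6.1]
opening: 0.112
finger_force: 117.7
```

Emit:
{"api": "drive_tool", "payload": {
  "moves": [
    [[0.1,0.11,0],[0,0,0],0],
    [[0.08,0.1,0],[0,0,0],0],
    [[0,0.08,0],[0,0,0],0],
    [[0,0,0],[0,0,0],0],
    [[0,0,0],[0,0,0],0]
  ]
}}

```text
time: 13.48
eef_pos: [0.5069, -0.3179, 0.2224]
tcp_rot: [0.951, -0.076, 0.276, 0.117]
contact_force: [0.8, 0.4, -4.2]
opening: 0.109
finger_force: 117.8
```

Emit:
{"api": "drive_tool", "payload": {
  "moves": [
    [[0,0,0],[0,0,0],0],
    [[0,0,0],[0,0,0],0],
    [[0,0,0],[0,0,0],0]
  ]
}}

```text
time: 13.85
eef_pos: [0.5074, -0.3178, 0.2224]
tcp_rot: [0.951, -0.077, 0.277, 0.117]
contact_force: [0.3, 0.1, -5.4]
opening: 0.113
finger_force: 117.8
```

```bash
python3 -c "
from h import *
delta([.512,-.3203,.22],DOWN);axes()"
```

```text
t 13.85 pos [ 0.5074 -0.3178  0.2224] turn [ 0.201 -0.576 -0.031] shift now-axes [0.0028 0.001  0.0049] q [-0.81 -0.2   2.15  0.33  0.63  0.71] F [ 0.3  0.1 -5.4] open 0.113 ff 117.79477000236511
x up deg 32.95741968475382 y up -10.364152420441517 tilt 34.95904058072469
mouth corner [ 0.47937339 -0.26839515  0.114601  ] lowest 0.10842707513639303
```

Emit:
{"api": "drive_tool", "payload": {
  "moves": [
    [[-0.08,-0.09,0],[0,0,0],0],
    [[-0.08,-0.09,0],[0,0,0],0],
    [[-0.08,-0.09,0],[0,0,0],0],
    [[-0.07,-0.08,0],[0,0,0],0],
    [[0,0,0],[0,0,0],0]
  ]
}}

```text
time: 14.48
eef_pos: [0.509, -0.3169, 0.222]
tcp_rot: [0.955, -0.137, 0.094, 0.245]
contact_force: [0.6, 0.8, -4.6]
opening: 0.115
finger_force: 117.8
```

Emit:
{"api": "drive_tool", "payload": {
  "moves": [
    [[0,0,0],[0,0,0],0],
    [[0,0,0],[0,0,0],0],
    [[0,0,0],[0,0,0],0],
    [[0,0,0],[0,0,0],0],
    [[0,0,0],[0,0,0],0]
  ]
}}

```text
time: 15.1
eef_pos: [0.507, -0.3181, 0.2224]
tcp_rot: [0.955, -0.138, 0.093, 0.246]
contact_force: [0.1, 0.0, -5.6]
opening: 0.113
finger_force: 117.8
```

```bash
python3 - <<'E'
from h import *
o,x,y,z=axes()
def rays(c,n,uv):
    R=np.array(c["R"]);a=(uv-[c["cx"],c["cy"]])/c["fx"];r=np.linalg.norm(a,axis=1,keepdims=True)
    d=np.c_[a/r*np.sin(r),np.cos(r)] if n=="wrist" else np.c_[a,np.ones(len(a))]
    return -R.T@np.array(c["t"]),d@R
for n in("scene","wrist","top"):
    c=ctrl.read_camera(n);g=c["image"].min(2);m=(g>(105)).astype(np.uint8)
    k,l,st,ce=cv2.connectedComponentsWithStats(m)
    cam,_=rays(c,n,np.zeros((1,2)))
    print(n,"cam in tote",np.round([(cam-o)@x,(cam-o)@y,(cam-o)@z],2))
    for i in range(1,k):
        if st[i,4]<6:continue
        uv=np.argwhere(l==i)[:,::-1].astype(float);_,d=rays(c,n,uv)
        P=cam+d*((((o+.015*z-cam)@z)/(d@z))[:,None])-o;q=np.c_[P@x,P@y]
        ins=(abs(q[:,0])<.088)&(abs(q[:,1])<.063)
        if ins.sum()>5:print(st[i],"in",ins.sum(),"min",np.round(q[ins].min(0),3),"max",np.round(q[ins].max(0),3),"mean",np.round(q[ins].mean(0),3))
E
```

```text
x up deg 14.183688115818041 y up -26.421606485997454 tilt 30.5292148217131
mouth corner [ 0.45124569 -0.27837862  0.12161371] lowest 0.11540821228249697
scene cam in tote [-0.03 -0.73  0.42]
[319 239  17  16 177] in 174 min [-0.085  0.   ] max [-0.058  0.062] mean [-0.073  0.028]
wrist cam in tote [ 0.08 -0.    0.22]
[    0     0   474   400 69439] in 6357 min [-0.088 -0.02 ] max [0.088 0.009] mean [ 0.013 -0.002]
[292 277   8   9  39] in 39 min [-0.065  0.012] max [-0.057  0.018] mean [-0.06   0.015]
[334 278   5   3  12] in 12 min [-0.06  -0.019] max [-0.058 -0.016] mean [-0.059 -0.017]
[248 286  17   8  77] in 77 min [-0.074  0.042] max [-0.067  0.055] mean [-0.07   0.049]
top cam in tote [-0.02 -0.21  0.81]
[415 138  59  51 559] in 231 min [0.025 0.017] max [0.088 0.033] mean [0.059 0.024]
[430 197  17  10  82] in 82 min [ 0.    -0.024] max [0.015 0.008] mean [ 0.006 -0.009]
[392 208  39  43 601] in 422 min [-0.088 -0.017] max [-0.016  0.036] mean [-0.06   0.017]
```

```bash
python3 - <<'E'
from h import *
o,x,y,z=axes()
def pj(c,n,X):
    p=np.array(c["R"])@X+np.array(c["t"])
    if n!="wrist":return c["fx"]*p[0]/p[2]+c["cx"],c["fy"]*p[1]/p[2]+c["cy"]
    r=np.hypot(p[0],p[1]);t=np.arctan2(r,p[2]);return c["fx"]*t*p[0]/r+c["cx"],c["fy"]*t*p[1]/r+c["cy"]
ys=np.arange(-.056,.06,.008)
for n in("scene","wrist","top"):
    c=ctrl.read_camera(n)
    for xx in(-.08,-.065,-.05,-.035,-.01,.03,.07):
        r=[]
        for yy in ys:
            u,v=map(int,np.round(pj(c,n,o+xx*x+yy*y+.017*z)))
            r.append(int(c["image"][v,u].min()) if 0<=v<400 and 0<=u<640 else -1)
        print(n,xx,r)
E
```

```text
x up deg 14.174090869625289 y up -26.425513031098678 tilt 30.527563765343285
mouth corner [ 0.45132755 -0.27829446  0.12156919] lowest 0.11536404159846436
scene -0.08 [42, 42, 43, 42, 42, 43, 62, 137, 147, 187, 180, 145, 121, 146, 150]
scene -0.065 [40, 42, 42, 43, 41, 44, 68, 151, 178, 176, 166, 155, 92, 110, 78]
scene -0.05 [39, 41, 41, 42, 42, 42, 54, 47, 47, 44, 41, 42, 45, 45, 46]
scene -0.035 [40, 42, 40, 41, 40, 42, 56, 47, 46, 45, 42, 42, 45, 46, 47]
scene -0.01 [39, 41, 41, 42, 41, 42, 56, 45, 40, 41, 43, 44, 44, 44, 44]
scene 0.03 [40, 42, 42, 43, 42, 42, 56, 50, 48, 46, 44, 47, 48, 48, 47]
scene 0.07 [45, 45, 45, 47, 46, 53, 59, 49, 48, 46, 44, 47, 48, 49, 51]
wrist -0.08 [26, 29, 30, 30, 30, 26, 114, 118, 75, 31, 30, 30, 28, 26, 26]
wrist -0.065 [20, 17, 29, 50, 31, 37, 115, 118, 50, 30, 37, 29, 96, 100, 22]
wrist -0.05 [19, 20, 23, 30, 33, 103, 114, 130, 71, 103, 25, 36, 22, 24, 34]
wrist -0.035 [20, 18, 24, 45, 28, 107, 239, 221, 151, 95, 27, 45, 24, 20, 34]
wrist -0.01 [19, 20, 24, 48, 51, 52, 241, 223, 140, 50, 24, 24, 24, 27, 27]
wrist 0.03 [21, 20, 25, 55, 57, 58, 241, 227, 133, 53, 50, 44, 26, 27, 39]
wrist 0.07 [22, 24, 25, 59, 57, 55, 242, 230, 142, 48, 44, 41, 22, 23, 35]
top -0.08 [15, 9, 25, 13, 21, 30, 153, 145, 50, 144, 205, 121, 51, 39, 47]
top -0.065 [29, 23, 14, 19, 16, 112, 126, 87, 92, 152, 202, 93, 48, 47, 45]
top -0.05 [22, 10, 5, 8, 22, 17, 23, 29, 29, 113, 185, 122, 41, 43, 42]
top -0.035 [17, 5, 22, 22, 25, 27, 29, 20, 16, 81, 163, 91, 48, 43, 38]
top -0.01 [25, 1, 13, 15, 35, 20, 49, 13, 39, 22, 21, 44, 41, 44, 47]
top 0.03 [22, 5, 31, 29, 16, 24, 18, 20, 19, 112, 147, 31, 41, 38, 53]
top 0.07 [10, 10, 13, 13, 24, 22, 16, 19, 26, 123, 209, 141, 49, 46, 51]
```

The three cameras agree on a continuous row of three nuts along the mouth wall, from y≈+0.06 to −0.016. The farthest nut is about 64 mm from the corner and the rest of the visible floor is empty. The tote is still, tilted 30.5°, with its lowest corner at about 0.115 m, so I'll hand in.

```bash
python3 -c "
from plant import ctrl
print(ctrl.sign_off())"
```

```text
the job is handed in; nothing more can be done
None
```

The job is handed in, but sign-off gave no verdict: I pressed the gate to its stop, and the tote is held still about 11 cm up, tilted 30.5° with the mouth corner lowest; by the camera readings all three nuts lie within about 65 mm of that corner, though I did not re-check the gate after lifting.

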